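# Sweep the loose jar lids off the drawing box into the tray

### The arm

A 6-joint arm with a two-finger parallel gripper is mounted at the origin on the work surface. World frame = base frame: x ahead of the robot, y to its left, z up, the work surface at z = 0. Lengths are in m, angles in rad, forces in N, time in s.
With the tool pointing down it reaches from about 0.3 to 0.775 m from the base axis. Payload 14.6 kg.
Tool frame: the origin (TCP) lies midway between the tips of the shut fingers; the grasp point (between the pads) lies 19 mm behind it (ctrl.tcp_to_grasp is the z of the grasp point in the tool frame, in m); z points along the fingers, y is the line along which they close (so a half turn about z gives the same grasp; the last joint's range is limited). The gripper opens to 94 mm and grips with 3 to 60 N. Pads are 16 mm wide; open, the fingers measure 119 mm over their backs; the gripper's body (75 mm by 177 mm) begins 78 mm behind the grasp point.
Start: joints at [-1.185, 0.3, 1.521, -0, 1.321, -0.067], TCP at [0.241, -0.495, 0.205] pointing down, gripper open.
Joint ranges: [-3.03, 3.03], [-0.79, 2.21], [0.23, 2.52], [-1.04, 4.18], [0, 3.07], [-2.55, 2.55]. Speed limits (rad/s): [2.22, 2.22, 2.57, 3.14, 3.14, 3.14].

### API

Orientations are given as [roll, pitch, yaw] about the fixed x, y, z axes, in that order (R = Rz(yaw) Ry(pitch) Rx(roll)).
In Python, from station import monitor, camera, ctrl gives the robot as it stands.
- The arm moves only by the tool apply_moves, never from a script. Its argument "plan" is one flat list of numbers, 4 for each row, row after row: the shift along the tool's x, y, z in mm, then the turn about the tool's z in rad. In form: [dx, dy, dz, spin, dx, dy, dz, spin, ...]. A call has 1 to 20 rows; each row shifts and turns the commanded pose from where the row before left it, along the tool's axes as they then stand; what a row does not reach is not made up. A row lasts 1/10 s, in which the tool goes at most 50 mm and 8.59 degrees, less where a joint would pass 70% of its speed; a pose out of reach is approached as far as the arm can. A call is refused whole if a number of a shift passes 50 or a number of a turn 0.15, either way. A call with a gripper value outside its range is refused whole. "hand" is the gripper command: -1 is shut, 1 is fully open, values between are in proportion, set as the call begins (left out, the last holds). The fingers move at their own pace and stop on an object; "squeeze" is the grip in N (left out, the last holds). Time passes only in rows, so rows that do not move let the fingers close. It gives the time, the measured TCP pose, the force, the opening and the grip force at its end, in the units of the state.
- monitor.get_obs(): the state, without advancing time (a new reading comes with each control period).
- camera(name): name is "scene" or "top"; returns a dict with "image" (480x640x3 uint8, red, green, blue), "range_z" (480x640 float32, m along the optical axis (not along the pixel's ray), 0 where there is no reading), "mtx" (3x3 intrinsics, pixels), "distortion" ([k1, k2, p1, p2, k3] as OpenCV has them; the pictures are not rectified), "rvec" (rotation vector, rad) and "tvec" (3), from world to camera coordinates, as OpenCV has them. Camera axes: x right, y down, z forward; pixel columns grow to the right and rows downward; lengths in m; the calibration is good to about 2 mm. A picture is of the moment at which its call begins.
- ctrl.hand_in(): hands the job in; it is judged then, once.
The state is a dict: "time_s": time; "qpos": joint angles; "joint_vel": joint speeds; "tau": joint torques, N m; "ee_pos": TCP position; "eef_rot": TCP orientation; "force": force on the tool from outside, world axes, zero at the start; "moment": the same for the moment, N m; "grip_width": finger opening in m; "grip_force": force on a finger pad.
Only numpy, scipy, OpenCV 4.12 (cv2) and the standard library are available. Lean on these libraries where they do the work, as an engineer would, in place of code of your own. Each camera call takes 0.05 s, during which the arm holds its last target. There are 200 camera calls.

### The job

Clear the sheet on the drawing box: with the fingertips, sweep the three loose jar lids (red, blue and yellow) across it and over the edge into the green tray beside it. Slide them only, never pick one up, and leave the ink jar, the water glass and the brush cup standing where they are.

Things in the scene. Friction and masses are not known exactly. Their poses are not given: they have to be found in the camera images.
- board: Wooden drawing box with a white sheet taped on its flat top, fixed to the table: 260 mm along its x, 300 mm along its y, 40 mm high. Origin at the centre of its underside, z up; it may be turned some degrees about z. The green tray stands along one of its two ends in y (+y or -y), the sketchbooks along the other.
- tray: Green open tray, fixed to the table, no cover: outside 260 mm along its x, 130 mm along its y, 34 mm high, walls and floor 4 mm thick, so its rim is 6 mm below the top of the drawing box. Turned the same way as the drawing box, one long wall beside the end of the drawing box with a 2 mm gap; it may be shifted up to 20 mm along the box's x. Origin at the centre of its underside, z up.
- lid_red: Red screw lid of an ink jar with a white disc on its top face, a solid flat round disc, 32 mm in diameter, 14 mm high, about 14 g. Lies flat on the drawing box at the start. Origin at the middle of the disc (7 mm above the drawing box while it lies there), z up along its axis.
- lid_blue: Blue screw lid of an ink jar with a white disc on its top face, a solid flat round disc, 32 mm in diameter, 14 mm high, about 14 g. Lies flat on the drawing box at the start. Origin at the middle of the disc (7 mm above the drawing box while it lies there), z up along its axis.
- lid_yellow: Yellow screw lid of an ink jar with a white disc on its top face, a solid flat round disc, 32 mm in diameter, 14 mm high, about 14 g. Lies flat on the drawing box at the start. Origin at the middle of the disc (7 mm above the drawing box while it lies there), z up along its axis.
- ink_jar: Full, closed ink jar of amber glass with a black cap, a bystander that stands loose on the drawing box: 38 mm in diameter, 36 mm high, about 150 g. Origin at the centre of its underside. The jar and the three lids lie in four different lanes that run along the box's y, about 54 mm apart in x (centre to centre at least 46 mm); which is in which lane varies.
- water_glass: Clear empty glass tumbler for rinse water, a loose bystander on the table beyond the drawing box's +x edge: 66 mm in diameter at the rim, 85 mm high, about 400 g. Origin at the centre of its underside.
- brush_cup: Green plastic cup with brushes standing in it, a loose bystander on the table beyond the drawing box's +x edge: 66 mm in diameter, cup 80 mm high, brushes up to 180 mm, about 400 g. Origin at the centre of its underside.
- sketchbooks: Stack of closed sketchbooks, fixed, 250 mm along x, 130 mm along y, 34 mm high, along the end of the drawing box opposite to the tray. Origin at the centre of its underside.

How it is judged:
By the outcome, as a careful person would: the job done as asked, in the order asked, and still so for the second after the job is handed in, with the robot touching nothing.
It also fails if it takes over 64 s, if anything falls off the work surface, if the arm or the gripper's body presses on something with over 40 N, if the wrist force passes 120 N, or if a joint passes its speed limit or range.

## Working session

There is one attempt and no reset: what is moved stays moved. The work goes in short steps, Python scripts to look and compute and a tool call to move; the robot and the scene stay as the last step left them, time stands still between calls to the robot, and variables do not carry over. Pictures are saved under pics/ and viewed, at most 10 in all, crops included, and the job is handed in when it is done.

Besides the shell and the picture viewer there is one more tool, called after ">>>" as name(argument=value, ...) on one line, values as JSON. apply_moves: Moves the arm, as the interface text tells. Its arguments: {"type":"object","properties":{"plan":{"type":"array","items":{"type":"number"}},"hand":{"type":"number"},"squeeze":{"type":"number"}},"required":["plan"]}

```bash
mkdir -p pics; python3 - <<'E'
from station import monitor, camera, ctrl
import cv2
for n in("top","scene"):
    c=camera(n); cv2.imwrite(f"pics/{n}0.png",c["image"][:,:,::-1])
    print(n,c["mtx"].round(1).tolist(),c["distortion"],c["rvec"],c["tvec"])
o=monitor.get_obs();print(o)
E
```

```text
top [[594.7, 0.0, 314.6], [0.0, 594.7, 233.9], [0.0, 0.0, 1.0]] [0.0685536 0.        0.        0.        0.       ] [ 1.93631033 -2.27120584  0.2545037 ] [0.10171071 0.63212378 0.86674655]
scene [[508.7, 0.0, 322.3], [0.0, 508.7, 242.5], [0.0, 0.0, 1.0]] [-0.13860248  0.          0.          0.          0.        ] [ 1.84120905  1.83232576 -0.6222473 ] [-0.03796384 -0.45188681  1.18656047]
{'time_s': 0.1, 'qpos': array([-1.18462359e+00,  3.00411770e-01,  1.52151354e+00, -2.62290046e-06,
        1.32067914e+00, -6.66303458e-02]), 'joint_vel': array([ 0.00146057, -0.00144328, -0.00145571, -0.00254574,  0.00045149,
       -0.00016931]), 'tau': array([ 1.07269141e-03, -5.32644439e+01, -3.53284657e+01,  7.09510082e-02,
        2.34655361e-02, -8.04664000e-05]), 'ee_pos': array([ 0.24051391, -0.49437038,  0.20494744]), 'eef_rot': array([-3.14058294e+00, -6.48312208e-05,  4.52803704e-01]), 'force': array([-0.25401743,  0.6913252 , -0.11211192]), 'moment': array([ 0.00418716, -0.04826232, -0.00071612]), 'grip_force': 0.0, 'grip_width': 0.09436819584066769}
```

View pics/top0.png

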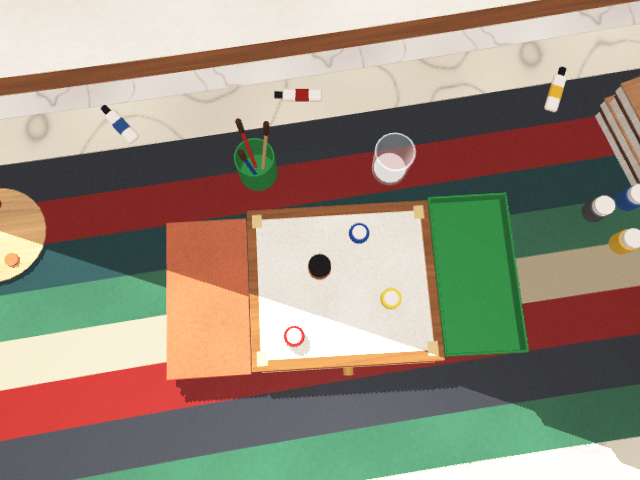

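View pics/scene0.png

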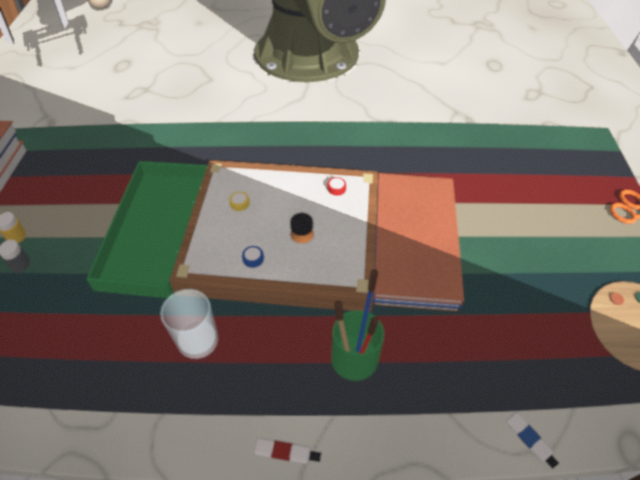

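Top view: lids are blue (359,233), yellow (391,298) and red (294,336). The jar cap is at (320,266), and the tray is to the right. The scene view agrees, with the tray on the robot's right. Next I turn these pixels into positions.

```bash
cat > h.py <<'E'
from station import monitor, camera, ctrl
import cv2, numpy as np
def ray(c,px,z):
    p=cv2.undistortPoints(np.array([[px]],float),c["mtx"],c["distortion"])[0,0]
    R=cv2.Rodrigues(np.array(c["rvec"],float))[0]; t=np.array(c["tvec"],float).ravel()
    o=-R.T@t; d=R.T@np.array([p[0],p[1],1]); return o+d*(z-o[2])/d[2]
def lids(c,z=0.054):
    hsv=cv2.cvtColor(c["image"],cv2.COLOR_RGB2HSV); out={}
    for n,(a,b) in dict(blue=(108,128),yellow=(22,32),red=(0,6)).items():
        m=cv2.inRange(hsv,(a,130,90),(b,255,255)); 
        if n=="red": m|=cv2.inRange(hsv,(174,130,90),(180,255,255))
        k,_,s,ce=cv2.connectedComponentsWithStats(m)
        out[n]=[(ce[i].round(1).tolist(),s[i].tolist(),ray(c,s[i,:2]+(s[i,2:4]-1)/2,z).round(4).tolist()) for i in range(1,k) if 25<s[i,4]<600 and 15<s[i,2]<30 and 15<s[i,3]<32]
    return out
E
python3 - <<'E'
from h import *
c=camera("top")
for n,v in lids(c).items(): print(n,v)
print("jar",ray(c,(320,265),.076))
for p in [(247,212),(424,205),(443,360),(252,371)]: print("board",p,ray(c,p,.04).round(4))
for p in [(429,199),(506,194),(528,352),(443,356)]: print("tray",p,ray(c,p,.034).round(4))
print("glass",ray(c,(394,151),.085),"cup",ray(c,(255,158),.08))
print(c["range_z"][233,359])
E
```

```text
blue [([624.5, 201.2], [616, 187, 24, 24, 248], [0.6222, -0.5031, 0.054]), ([358.2, 234.3], [349, 224, 20, 19, 115], [0.6344, -0.0701, 0.054])]
yellow [([389.7, 299.0], [381, 288, 20, 21, 131], [0.5237, -0.1012, 0.054])]
red [([293.8, 336.3], [284, 326, 21, 21, 123], [0.4895, 0.0567, 0.054])]
jar [5.88985854e-01 1.05907569e-04 7.60000000e-02]
board (247, 212) [0.7013 0.1032 0.04  ]
board (424, 205) [ 0.6669 -0.1861  0.04  ]
board (443, 360) [ 0.4183 -0.1651  0.04  ]
board (252, 371) [0.4482 0.129  0.04  ]
tray (429, 199) [ 0.6772 -0.1977  0.034 ]
tray (506, 194) [ 0.6653 -0.3242  0.034 ]
tray (528, 352) [ 0.4104 -0.2984  0.034 ]
tray (443, 356) [ 0.4242 -0.1677  0.034 ]
glass [ 0.75132921 -0.14607156  0.085     ] cup [0.77685386 0.07544964 0.08      ]
0.9566729
```

>>> apply_moves(plan=[0,0,0,-0.145,0,0,0,-0.145,0,0,0,-0.145,0,0,0,-0.145,0,0,0,-0.145,0,0,0,-0.145,0,0,0,-0.14,0,0,0,0], hand=-0.55, squeeze=10)

```text
time_s: 0.95
ee_pos: [0.2406, -0.4945, 0.2052]
eef_rot: [-3.141, -0.0, 1.465]
force: [-0.4, 0.3, -0.8]
grip_width: 0.0332
grip_force: 0.0
```

```bash
cat >> h.py <<'E'
def to(target):
    o=monitor.get_obs(); R=cv2.Rodrigues(np.eye(3))[0]
    from scipy.spatial.transform import Rotation as Ro
    M=Ro.from_euler("xyz",o["eef_rot"])
    print("pos",o["ee_pos"].round(4),"rot",o["eef_rot"].round(3),"w",round(o["grip_width"],4),"t",o["time_s"],"F",o["force"].round(1))
    for t in target: print(t,"-> tool mm",(1000*M.inv().apply(np.array(t)-o["ee_pos"])).round(1))
E
python3 -c "
from h import *
to([(.4934,.0925,.12),(.4934,.0925,.046)])"
```

```text
pos [ 0.2406 -0.4945  0.2052] rot [-3.141 -0.     1.465] w 0.0332 t 0.95 F [-0.4  0.3 -0.8]
(0.4934, 0.0925, 0.12) -> tool mm [610.3 189.5  85.4]
(0.4934, 0.0925, 0.046) -> tool mm [610.3 189.5 159.4]
```

>>> apply_moves(plan=[36,11,0,0,36,11,0,0,36,11,0,0,36,11,0,0,36,11,0,0,36,11,0,0,36,11,0,0,36,11,0,0,36,11,0,0,36,11,0,0,36,11,0,0,36,11,0,0,36,11,0,0,36,11,0,0,36,11,0,0,36,11,0,0,34,13,0,0,0,0,40,0,0,0,40,0,0,0,0,0])

```text
time_s: 2.95
ee_pos: [0.4918, 0.0914, 0.1212]
eef_rot: [-3.134, 0.002, 1.459]
force: [0.1, -0.5, 0.7]
grip_width: 0.0213
grip_force: 0.0
```

```bash
python3 -c "
from h import *
to([(.4934,.0925,.046)])
c=camera('top');cv2.imwrite('pics/t1.png',cv2.resize(c['image'][180:400,220:460,::-1],None,fx=2.5,fy=2.5))"
```

```text
pos [0.4918 0.0914 0.1212] rot [-3.134e+00  2.000e-03  1.459e+00] w 0.0213 t 2.95 F [ 0.1 -0.5  0.7]
(0.4934, 0.0925, 0.046) -> tool mm [ 1.4  2.1 75.2]
```

View pics/t1.png

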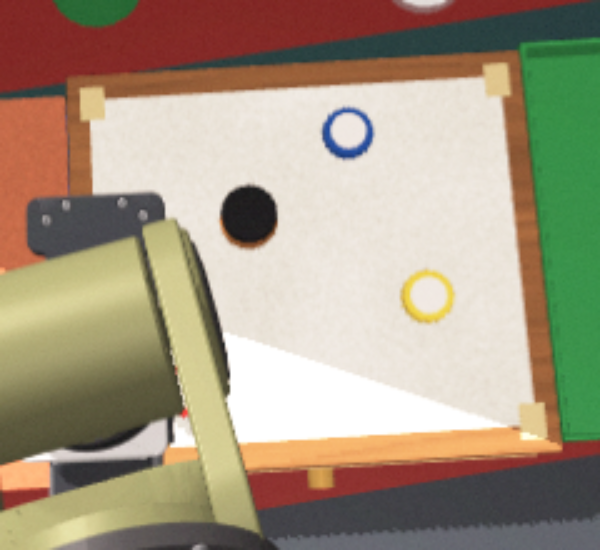

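Close-up of the top view: the gripper is behind the red lid, a sliver of which shows near crop (185,410). Its long side lies along the box's x, and the jar and the other lids have not moved. Next I lower it.

>>> apply_moves(plan=[1,2,25,0,0,0,25,0,0,0,15,0,0,0,6,0,0,0,2,0,0,0,0,0,0,0,0,0])

```text
time_s: 3.7
ee_pos: [0.497, 0.0923, 0.0537]
eef_rot: [3.14, -0.0, 1.462]
force: [1.0, 0.1, 0.7]
grip_width: 0.0207
grip_force: 0.0
```

```bash
python3 -c "
from h import *
to([(.4934,.0925,.046)])
c=camera('scene');cv2.imwrite('pics/s1.png',cv2.resize(c['image'][120:320,160:400,::-1],None,fx=2.5,fy=2.5))"
```

```text
pos [0.497  0.0923 0.0537] rot [ 3.14  -0.     1.462] w 0.0207 t 3.7 F [1.  0.1 0.7]
(0.4934, 0.0925, 0.046) -> tool mm [-0.2 -3.6  7.7]
```

View pics/s1.png

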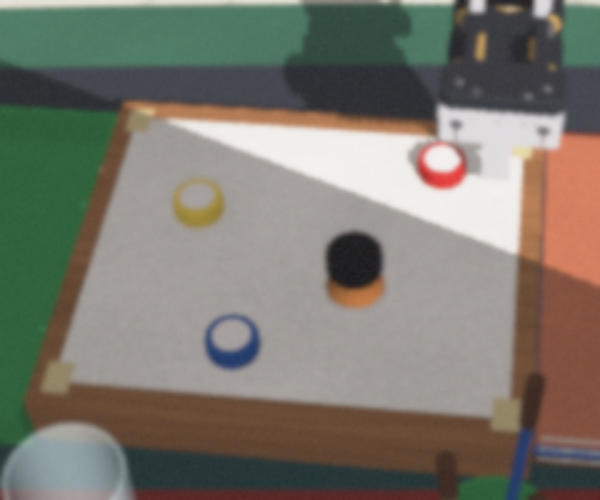

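Scene crop: the red lid at (442,165) lies just ahead of the fingers, and nothing else has been touched. I lower the last 8 mm and sweep.

>>> apply_moves(plan=[0,-4,4,0,0,0,4,0,0,0,0,0])

```text
time_s: 4.05
ee_pos: [0.4919, 0.0927, 0.0439]
eef_rot: [-3.141, 0.0, 1.463]
force: [0.1, -0.3, 0.4]
grip_width: 0.021
grip_force: 0.0
```

>>> apply_moves(plan=[-4,0,0,0,-8,0,0,0,-10,0,0,0,-10,0,0,0,-10,0,0,0,-10,0,0,0,-10,0,0,0,-10,0,0,0,-10,0,0,0,-10,0,0,0,-10,0,0,0,-10,0,0,0,0,0,0,0])

```text
time_s: 5.35
ee_pos: [0.4802, -0.0197, 0.0444]
eef_rot: [-3.142, 0.0, 1.462]
force: [0.1, -0.1, -0.0]
grip_width: 0.0215
grip_force: 0.0
```

```bash
python3 -c "
from h import *
to([(.4895-.1*.108,.0567-.1*.994,.046)])
c=camera('scene');cv2.imwrite('pics/s2.png',cv2.resize(c['image'][120:320,120:400,::-1],None,fx=2.5,fy=2.5))"
```

```text
pos [ 0.4802 -0.0197  0.0444] rot [-3.142  0.     1.462] w 0.0215 t 5.35 F [ 0.1 -0.1 -0. ]
(0.4787, -0.0427, 0.046) -> tool mm [-23.    1.   -1.6]
```

View pics/s2.png

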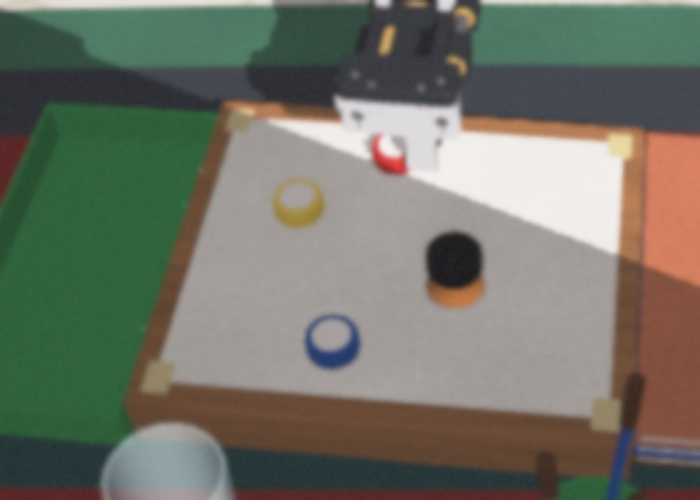

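Crop: the red lid at (390,152) sits in the cradle between the fingertips and slides cleanly. I continue over the edge.

>>> apply_moves(plan=[-6,0,0,0,-10,0,0,0,-10,0,0,0,-10,0,0,0,-10,0,0,0,-10,0,0,0,-10,0,0,0,-10,0,0,0,-10,0,0,0,-10,0,0,0,-12,0,0,0,-12,0,0,0,-12,0,0,0,-12,0,0,0,-12,0,0,0,-12,0,0,0,-12,0,0,0,-12,0,0,0,-8,0,0,0,0,0,0,0])

```text
time_s: 7.4
ee_pos: [0.4586, -0.2184, 0.0444]
eef_rot: [3.142, 0.0, 1.462]
force: [-0.6, 1.0, -0.4]
grip_width: 0.0209
grip_force: 0.0
```

```bash
python3 -c "
from h import *
to([(.6344+.036*.108,-.0701+.036*.994,.12),(.5237+.036*.108,-.1012+.036*.994,.12)])
c=camera('scene');cv2.imwrite('pics/s3.png',cv2.resize(c['image'][120:320,80:400,::-1],None,fx=2.5,fy=2.5))"
```

```text
pos [ 0.4586 -0.2184  0.0444] rot [3.142 0.    1.462] w 0.0209 t 7.4 F [-0.6  1.  -0.4]
(0.638288, -0.034316, 0.12) -> tool mm [202.5 158.6 -75.6]
(0.5275880000000001, -0.065416, 0.12) -> tool mm [159.6  51.9 -75.6]
```

View pics/s3.png

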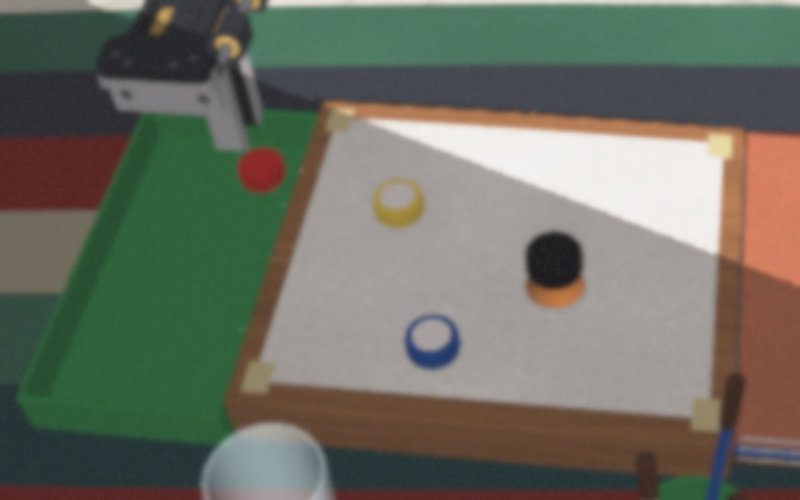

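Crop: the red lid lies in the tray at (262,170), clear of the fingers. Now I lift and go behind the blue lid.

>>> apply_moves(plan=[0,0,-30,0,0,0,-35,0,0,0,-15,0,20,16,0,0,20,16,0,0,20,16,0,0,20,16,0,0,20,16,0,0,20,16,0,0,20,16,0,0,20,16,0,0,20,16,0,0,22,15,0,0,0,0,0,0,0,0,0,0])

```text
time_s: 8.95
ee_pos: [0.6383, -0.0333, 0.124]
eef_rot: [-3.141, 0.0, 1.464]
force: [-0.2, -1.0, -0.7]
grip_width: 0.0212
grip_force: 0.0
```

```bash
python3 -c "
from h import *
to([(.6344+.036*.108,-.0701+.036*.994,.0445)])
print(lids(camera('top')))"
```

```text
pos [ 0.6383 -0.0333  0.124 ] rot [-3.141  0.     1.464] w 0.0212 t 8.95 F [-0.2 -1.  -0.7]
(0.638288, -0.034316, 0.0445) -> tool mm [-1.   0.2 79.5]
{'blue': [([120.3, 125.2], [113, 118, 16, 16, 130], [0.8775, 0.2889, 0.054]), ([624.5, 201.1], [616, 187, 24, 24, 246], [0.6222, -0.5031, 0.054])], 'yellow': [], 'red': [([462.3, 330.7], [452, 321, 22, 20, 339], [0.4573, -0.201, 0.054])]}
```

>>> apply_moves(plan=[0,0,20,0,0,0,20,0,0,0,20,0,0,0,12,0,0,0,7,0,0,0,0,0,0,0,0,0,0,0,0,0])

```text
time_s: 9.8
ee_pos: [0.639, -0.0338, 0.0464]
eef_rot: [3.14, -0.0, 1.463]
force: [0.1, -0.8, -0.6]
grip_width: 0.0211
grip_force: 0.0
```

```bash
python3 -c "
from h import *
to([(.6344+.036*.108,-.0701+.036*.994,.0445)])"
```

```text
pos [ 0.639  -0.0338  0.0464] rot [ 3.14  -0.     1.463] w 0.0211 t 9.8 F [ 0.1 -0.8 -0.6]
(0.638288, -0.034316, 0.0445) -> tool mm [-0.5 -0.7  1.9]
```

>>> apply_moves(plan=[-4,-1,1,0,-8,0,0,0,-10,0,0,0,-10,0,0,0,-10,0,0,0,-10,0,0,0,-10,0,0,0,-10,0,0,0,-10,0,0,0,-10,0,0,0,-10,0,0,0,-12,0,0,0,-12,0,0,0,-12,0,0,0,-12,0,0,0,-12,0,0,0,-12,0,0,0,-12,0,0,0,-12,0,0,0,0,0,0,0])

```text
time_s: 11.8
ee_pos: [0.616, -0.2321, 0.0444]
eef_rot: [3.142, 0.0, 1.461]
force: [-0.3, 0.4, -0.6]
grip_width: 0.0212
grip_force: 0.0
```

```bash
python3 -c "
from h import *
to([(.5237+.036*.108,-.1012+.036*.994,.124)])
c=camera('scene');cv2.imwrite('pics/s4.png',cv2.resize(c['image'][120:360,80:400,::-1],None,fx=2.4,fy=2.4))"
```

```text
pos [ 0.616  -0.2321  0.0444] rot [3.142 0.    1.461] w 0.0212 t 11.8 F [-0.3  0.4 -0.6]
(0.5275880000000001, -0.065416, 0.124) -> tool mm [ 156.1 -106.1  -79.7]
```

View pics/s4.png

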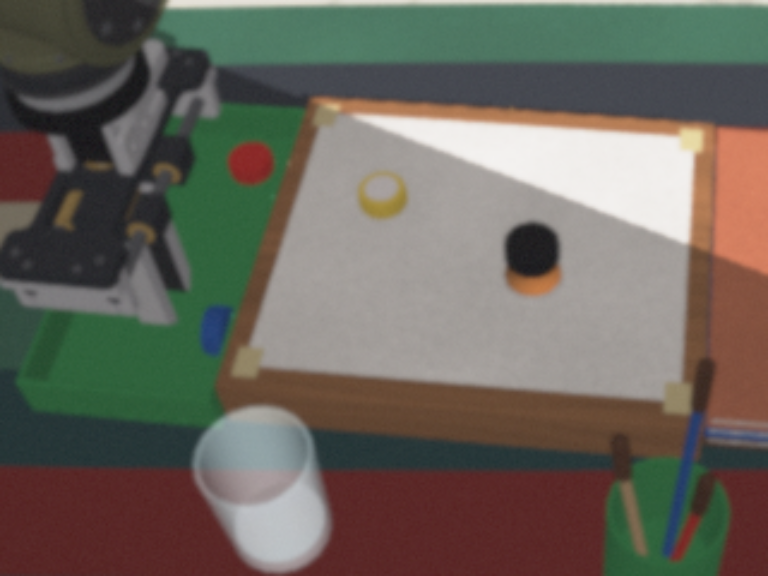

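Crop: the blue lid is in the tray at (215,330), resting on edge by the inner wall. The yellow lid, jar, glass and cup are unmoved. Yellow is next.

>>> apply_moves(plan=[0,0,-30,0,0,0,-35,0,0,0,-15,0,20,-14,0,0,20,-14,0,0,20,-14,0,0,20,-14,0,0,20,-14,0,0,20,-13,0,0,20,-13,0,0,16,-10,0,0,0,0,0,0,0,0,20,0,0,0,20,0,0,0,20,0,0,0,12,0,0,0,7,0,0,0,0,0,0,0,0,0])

```text
time_s: 13.75
ee_pos: [0.5281, -0.0642, 0.046]
eef_rot: [3.141, 0.0, 1.463]
force: [-0.3, 0.1, 0.3]
grip_width: 0.0212
grip_force: 0.0
```

```bash
python3 -c "
from h import *
to([(.5237+.036*.108,-.1012+.036*.994,.0445)])"
```

```text
pos [ 0.5281 -0.0642  0.046 ] rot [3.141 0.    1.463] w 0.0212 t 13.75 F [-0.3  0.1  0.3]
(0.5275880000000001, -0.065416, 0.0445) -> tool mm [-1.3 -0.4  1.5]
```

>>> apply_moves(plan=[-4,0,1,0,-8,0,0,0,-10,0,0,0,-10,0,0,0,-10,0,0,0,-10,0,0,0,-10,0,0,0,-10,0,0,0,-10,0,0,0,-10,0,0,0,-10,0,0,0,-12,0,0,0,-12,0,0,0,-12,0,0,0,-12,0,0,0,-12,0,0,0,0,0,0,0])

```text
time_s: 15.45
ee_pos: [0.51, -0.2265, 0.0444]
eef_rot: [3.141, 0.0, 1.461]
force: [0.0, -0.3, -0.4]
grip_width: 0.0211
grip_force: 0.0
```

>>> apply_moves(plan=[0,0,-30,0,0,0,-40,0,0,0,-40,0,-30,-20,-20,0,-40,-25,0,0,-40,-25,0,0,-40,-25,0,0,-40,-25,0,0,-40,-25,0,0,-40,-20,0,0,0,0,0,0,0,0,0,0])

```text
time_s: 16.65
ee_pos: [0.3167, -0.4758, 0.1741]
eef_rot: [-3.141, -0.001, 1.461]
force: [0.4, 0.4, 0.1]
grip_width: 0.0212
grip_force: 0.0
```

```bash
python3 -c "
from h import *
to([])
a=camera('scene')['image'][100:400,60:400,::-1];c=camera('top');b=c['image'][120:420,220:560,::-1]
print('jar',ray(c,(320,265),.076))
cv2.imwrite('pics/e.png',cv2.resize(np.hstack([a,b]),None,fx=1.17,fy=1.17))"
```

```text
pos [ 0.3167 -0.4758  0.1741] rot [-3.141e+00 -1.000e-03  1.461e+00] w 0.0212 t 16.65 F [0.4 0.4 0.1]
jar [5.88985854e-01 1.05907569e-04 7.60000000e-02]
```

View pics/e.png

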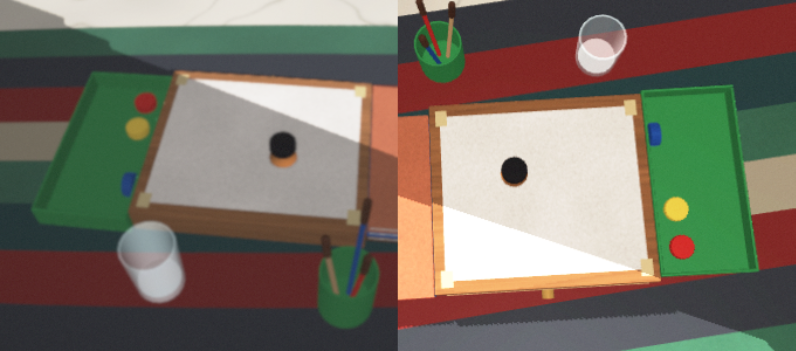

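Both views show the sheet empty apart from the jar. All three lids are inside the tray: red and yellow flat, blue resting on edge. The glass and cup haven't moved.

```bash
python3 -c "
from h import *
print(ctrl.hand_in())"
```

```text
the job is handed in; nothing more can be done
None
```

I swept all three lids (red, blue, yellow) off the sheet into the green tray and handed the job in at about 17 s; blue came to rest on its edge, and the jar, glass and brush cup looked unmoved in the final pictures.

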